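# Vent the leak-test fixture and hold its cover open

## Task

Vent the leak-test fixture: twist the spring-return vent knob clockwise to its stop and let go so that it springs back. Then, before you touch the catch slide, try the cover by tugging it up; if it is caught, lower it and push the catch slide all the way to the left to free it. Raise the cover to at least half open (40 degrees or more) and finish while still holding it up, at rest; do not disturb the loose things around.

Things in the scene. Friction and masses are not known exactly. Their poses are not given: they have to be found in the camera images.
- fixture: leak-test fixture fixed to the table. Origin at table level, -x its front (to the robot), +y its left. In this frame (mm): base plate x -135..115, y -110..110, 12 thick; grey housing x -65..105, y -100..100, top 82, under a hinged cover; hinge line along y at x 105, z 84; dark catch block x -128..-88, y -81..19, top 82
- hinge_mid (a point): middle of the cover's hinge line (fixed in the fixture, 84 mm above the table); its axes are the fixture's, the hinge runs along its y
- cover (a joint): opening of the cover, rad: 0 shut, 1.3 stop. Aluminium frame with clear window, 175 x 196 x 8 mm, about 0.4 kg (varies). Its front edge rises and swings back to +x. Falls shut when let go. A hidden catch may hold it, which cannot be seen: if caught it comes up only 0.05 rad (7 mm at the knob), then stops hard; if free it needs about 3 N at the knob
- knob_center (a point): centre of the cover's black lift knob: upright disc 30 mm across, 16 mm thick, flat faces towards the fixture's +y and -y, on a 10 mm stem, centre 35 mm above the cover's upper face. Cover shut: 127 mm above the table, 45 mm in front of the fixture's origin, y 0; 150 mm before and 43 mm above the hinge line. Moves with the cover. Pinched on its flat faces it pivots between the fingers
- catch (a joint): travel of the catch slide, m: 0 at the start, 0.018 at its stop. Moves to the fixture's +y (left, seen from the robot) against about 2.5 N of friction and stays where it is left. Moved at least 15 mm it frees the hidden catch if that was caught, for good. If the cover was free already it does nothing
- catch_top (a point): middle of the top of the catch slide's black thumb post, 16 (x) x 14 (y) mm and 30 mm tall, standing on the catch block's top; 113 mm above the table, at the start 110 mm in front of and 40 mm to the right (-y) of the fixture's origin; moves with the slide, axes are the fixture's
- valve: vent valve fixed to the table, left or right of the fixture: aluminium block 75 x 75 x 40 mm with the vent knob on top in the middle; origin at the centre of its underside
- vent (a joint): turn of the vent knob, rad: 0 at home, grows clockwise seen from above, stop at 1.15. A spring drives it home when let go (0.04 N m at home, 0.17 N m at the stop)
- vent_grip (a point): on the vent knob's axis, half way up its black grip bar, 71.5 mm above the table. The bar is 46 mm long (this point's x), 14 mm thick (y), 32 mm tall, standing on a 44 mm disc; it turns with the knob; at home its x is the valve's x
- regulator: air regulator fixed to the table on the other side of the fixture, not to be used: 75 mm square foot, clear bowl, metal head with a round gauge to the front and a plain round black cap, 132 mm tall; origin at the centre of its underside
- casting_a: loose grey aluminium casting, bystander: round body 42 mm across and 44 mm tall on a 62 x 22 x 10 mm foot, a lug on one side; origin at the centre of its underside
- casting_b: loose grey aluminium casting, bystander: round body 42 mm across and 44 mm tall on a 62 x 22 x 10 mm foot, a lug on one side; origin at the centre of its underside
- casting_c: loose grey aluminium casting, bystander: round body 42 mm across and 44 mm tall on a 62 x 22 x 10 mm foot, a lug on one side; origin at the centre of its underside
- wrench: loose steel wrench 170 mm long lying flat along its own x, bystander; origin about its middle, on the table
- oiler: loose white plastic bottle with black cap, 48 mm across, 130 mm tall, bystander; origin at the centre of its underside
- carton: loose closed cardboard box 90 x 70 x 60 mm, bystander; origin at the centre of its underside
- flange: loose steel ring 60 mm across, 28 mm bore, 12 mm thick, lying flat, bystander; origin at the centre of its underside
Mind the look-alikes: they are no part of the job. What is shaped like the valve but blue or pink is not meant.

How it is judged:
By the outcome, as a careful person would: the job done as asked, in the order asked, and still so for the second after the job is handed in, while the arm keeps its last pose, push and grip.
It also fails if it takes over 70 s, if anything falls off the work surface, if the arm or the gripper's body presses on something with over 40 N, if the wrist force passes 120 N, or if a joint passes its speed limit or range.

## Robot

A 6-joint arm with a two-finger parallel gripper is mounted at the origin on the work surface. World frame = base frame: x ahead of the robot, y to its left, z up, the work surface at z = 0. Lengths are in mm, angles in rad, forces in N, time in s.
With the tool pointing down it reaches from about 350 to 925 mm from the base axis. Payload 6.4 kg.
Tool frame: the origin (TCP) lies midway between the tips of the shut fingers; the grasp point (between the pads) lies 19 mm behind it; z points along the fingers, y is the line along which they close (so a half turn about z gives the same grasp; the last joint's range is limited). The gripper opens to 94 mm and grips with 3 to 60 N. Pads are 16 mm wide; open, the fingers measure 119 mm over their backs; the gripper's body (75 mm by 177 mm) begins 78 mm behind the grasp point.
Start: joints at [-1.423, 0.245, 1.558, -0, 1.339, -0.174], TCP at [205.583, -616.643, 205.455] pointing down, gripper open.
Joint ranges: [-3.13, 3.13], [-1.02, 2.26], [0.13, 2.54], [-0.95, 4.09], [0.21, 2.88], [-2.74, 2.74]. Speed limits (rad/s): [2.57, 2.57, 3.14, 3.14, 3.14, 3.14].

## Interface

Orientations are given as a unit quaternion [x, y, z, w].
In Python, from plant import read_state, grab_frame, close_job gives the robot as it stands.
- The arm moves only by the shell command python3 -m handwheel 'ROWS' [FORCE]. ROWS is JSON, a list of rows, each a list of 5 numbers: the shift along the tool's x, y, z in cm, then the turn about the tool's z in degrees, then the opening, from 0 (shut) to 1 (fully open). A call has 1 to 20 rows; each row shifts and turns the commanded pose from where the row before left it, along the tool's axes as they then stand; what a row does not reach is not made up. A row lasts 1/10 s, in which the tool goes at most 50 mm and 8.59 degrees, less where a joint would pass 70% of its speed; a pose out of reach is approached as far as the arm can. A call is refused whole if a number of a shift passes 5 or a number of a turn 8.59, either way. A call with a gripper value outside its range is refused whole. The fingers move at their own pace and stop on an object; FORCE is the grip in N (left out, the last holds). Time passes only in rows, so rows that do not move let the fingers close. It gives the time, the measured TCP pose, the force, the opening and the grip force at its end, in the units of the state.
- read_state(): the state, without advancing time (a new reading comes with each control period).
- grab_frame(name): name is "side" or "top" or "wrist"; returns a dict with "image" (384x512x3 uint8, red, green, blue), "fx", "fy", "cx", "cy" (pixels), "D" ([k1, k2, p1, p2, k3] as OpenCV has them; the pictures are not rectified), "position" and "attitude" of the camera in the world. Camera axes: x right, y down, z forward; pixel columns grow to the right and rows downward; lengths in mm; the calibration is good to about 2 mm. A picture is of the moment at which its call begins. There is no depth.
- close_job(): hands the job in; it is judged then, once.
The state is a dict: "clock": time; "joints": joint angles; "qvel": joint speeds; "tau": joint torques, N m; "ee_pos": TCP position; "eef_rot": TCP orientation; "ft_force": force on the tool from outside, world axes, zero at the start; "wrist_torque": the same for the moment, N m; "width": opening from 0.0 (shut) to 1.0 (fully open); "finger_force": force on a finger pad.
Only numpy, scipy, OpenCV 4.12 (cv2) and the standard library are available. Lean on these libraries where they do the work, as an engineer would, in place of code of your own. Each camera call takes 0.05 s, during which the arm holds its last target. There are 200 camera calls.

## Working session

There is one attempt and no reset: what is moved stays moved. The work goes in short steps, Python scripts to look and compute and a shell command to move; the robot and the scene stay as the last step left them, time stands still between calls to the robot, and variables do not carry over. Pictures are saved under pics/ and viewed, at most 10 in all, crops included, and the job is handed in when it is done.

```bash
mkdir -p pics; ls; python3 - <<'E'
from plant import *
import cv2
for n in("top","side"):
    f=grab_frame(n); cv2.imwrite(f"pics/{n}0.png",f["image"][:,:,::-1])
    print({k:v for k,v in f.items() if k!="image"})
print(read_state())
E
```

```text
pics
{'fx': 353.3746539029621, 'fy': 353.3746539029621, 'cx': 255.79150799608647, 'cy': 193.4093602340034, 'D': array([-0.03126835,  0.        ,  0.        ,  0.        ,  0.        ]), 'position': array([ 3.93710199e+02, -8.13924244e-01,  1.12905926e+03]), 'attitude': array([ 0.71278728, -0.6991182 ,  0.0399247 , -0.03967438])}
{'fx': 436.66246538935576, 'fy': 436.66246538935576, 'cx': 258.54029159828775, 'cy': 190.085603132742, 'D': array([-0.0206677,  0.       ,  0.       ,  0.       ,  0.       ]), 'position': array([460.73845069, 931.78052006, 999.07422009]), 'attitude': array([-0.02480232,  0.91766563, -0.396472  ,  0.00919715])}
{'clock': 0.1, 'joints': array([-1.42311035e+00,  2.45742698e-01,  1.55886184e+00, -7.78190399e-06,
        1.33870587e+00, -1.74097932e-01]), 'qvel': array([-0.00169822, -0.00104662, -0.00326034, -0.0004432 , -0.00088782,
        0.00065737]), 'tau': array([ 9.07276735e-04, -4.16912556e+01, -3.15525591e+01,  6.87796134e-02,
        3.09526676e-02, -5.96889117e-05]), 'ee_pos': array([ 205.49392418, -616.10106524,  204.47281362]), 'eef_rot': array([ 9.87084278e-01,  1.60199534e-01,  7.55642016e-06, -8.58849618e-04]), 'ft_force': array([-0.14198216, -0.18628967,  0.67563725]), 'wrist_torque': array([ 0.01339462, -0.06064872,  0.02330981]), 'finger_force': 0.0, 'width': 0.9995718531960429}
```

View pics/top0.png

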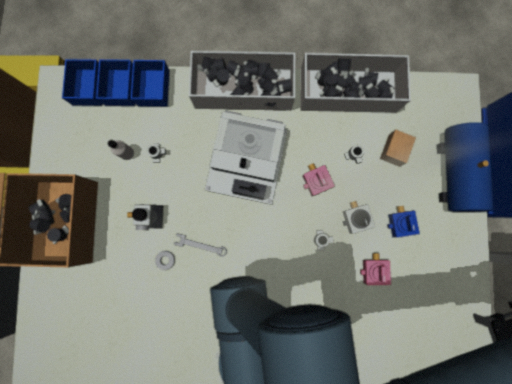

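View pics/side0.png

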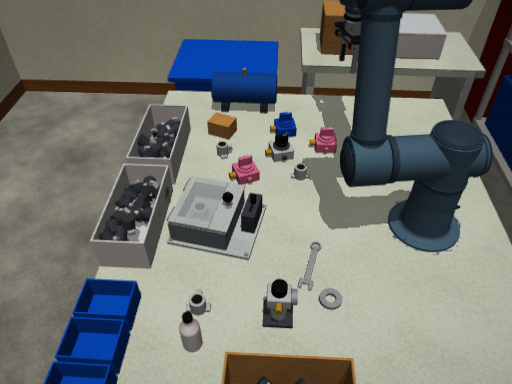

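The top view shows the fixture at (247,160) with its lift knob at (245,163) and the catch block at (249,188). The regulator is on the left at (148,215).

Vent valve candidates in the top view:
- Grey at (359,218)
- Pink at (318,180) and (377,271)
- Blue at (404,223)
- Round black regulator cap at (148,215)

I choose the grey one, and check it in a close crop.

```bash
cat > h.py <<'E'
import numpy as np, cv2
from scipy.spatial.transform import Rotation as R
from plant import *
def ray(f,uv):
    K=np.array([[f["fx"],0,f["cx"]],[0,f["fy"],f["cy"]],[0,0,1]])
    p=cv2.undistortPoints(np.array([[uv]],float),K,np.array(f["D"]))[0,0]
    return np.array(f["position"]),R.from_quat(f["attitude"]).apply([p[0],p[1],1])
def onz(f,uv,z):
    o,d=ray(f,uv); return o+d*(z-o[2])/d[2]
def proj(f,P):
    K=np.array([[f["fx"],0,f["cx"]],[0,f["fy"],f["cy"]],[0,0,1]])
    r=R.from_quat(f["attitude"]).inv(); 
    return cv2.projectPoints(np.array(P,float).reshape(-1,3),r.as_rotvec(),r.apply(-np.array(f["position"])),K,np.array(f["D"]))[0][:,0]
def tri(a,b):
    A=np.eye(3);(o1,d1),(o2,d2)=a,b
    t=np.linalg.lstsq(np.c_[d1,-d2],o2-o1,rcond=None)[0]
    p,q=o1+t[0]*d1,o2+t[1]*d2
    return (p+q)/2,np.linalg.norm(p-q)
E
python3 - <<'E'
from h import *
t=cv2.imread("pics/top0.png");s=cv2.imread("pics/side0.png")
def c(i,x,y,w,h): return cv2.resize(i[y:y+h,x:x+w],(400,300),interpolation=cv2.INTER_CUBIC)
o=np.vstack([np.hstack([c(t,200,105,120,90),c(t,325,190,80,60)]),np.hstack([c(s,160,165,120,90),c(s,250,120,64,48)])])
cv2.imwrite("pics/crop1.png",o)
E
```

```text
(no output)
```

View pics/crop1.png

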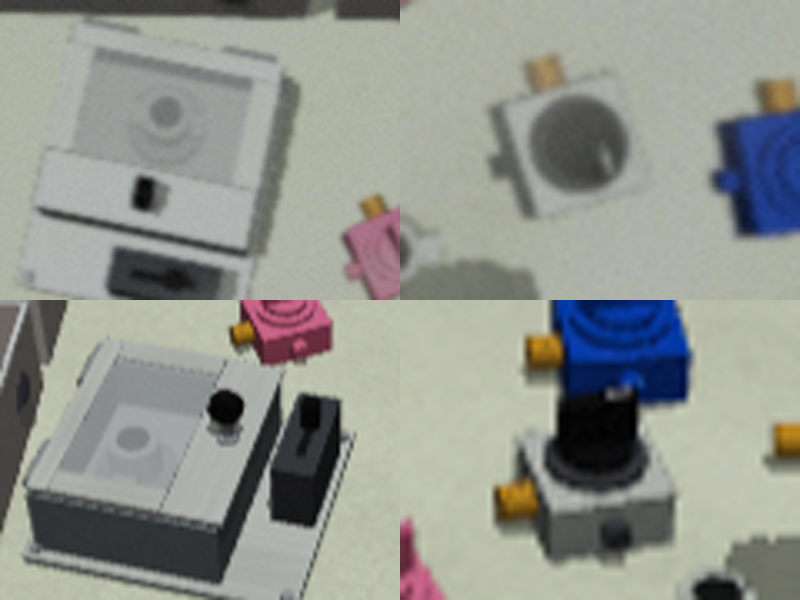

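The crop confirms the grey valve: aluminium block, black disc and bar, disc centre about (361,219) in the top frame. Next I measure the valve and fixture poses.

```bash
python3 - <<'E'
from h import *
t=grab_frame("top");s=grab_frame("side")
T=lambda X,Y:(200+X*.3,105+Y*.3)
pts=[((78,25),92,(105,98)),((283,60),92,(105,-98)),((38,207),92,(-70,98)),((247,248),92,(-70,-98)),((144,192),140,(-45,0)),((182,277),113,(-110,-40))]
W=np.array([onz(t,T(*p),z)[:2] for p,z,_ in pts]);F=np.array([q for *_,q in pts],float)
a=F-F.mean(0);b=W-W.mean(0)
th=np.arctan2((a[:,0]*b[:,1]-a[:,1]*b[:,0]).sum(),(a*b).sum())
M=np.array([[np.cos(th),-np.sin(th)],[np.sin(th),np.cos(th)]]);o=W.mean(0)-M@F.mean(0)
print("fix",o,np.degrees(th));print((W-(F@M.T+o)).round(1))
# two-view check of lift knob
print(tri(ray(t,T(146,190)),ray(s,(160+226*.3,165+108*.3))))
# valve: square corners z=40
V=[(325+(X-400)/5,190+Y/5) for X,Y in((505,105),(612,72),(648,182),(532,215))]
P=np.array([onz(t,v,40)[:2] for v in V]);print("valve",P.mean(0),np.linalg.norm(P-np.roll(P,-1,0),axis=1),np.degrees(np.arctan2(*(P[1]-P[2]+P[0]-P[3])[::-1])))
print("disc",onz(t,(325+178/5,190+144/5),60), tri(ray(t,(325+178/5,190+144/5)),ray(s,(250+600*.16-64,120+(450-300)*.16))))
print(onz(t,(325+207/5,190+155/5),88))
E
```

```text
fix [638.72199368  27.61909491] -9.572428322898224
[[-2.2 -3.7]
 [ 1.2  2.5]
 [ 1.3 -2.2]
 [ 0.5  3.8]
 [-1.3  2.3]
 [ 0.4 -2.8]]
(array([596.3394014 ,  36.51841809, 122.14735906]), np.float64(4.222211162389134))
valve [ 444.70530551 -322.71818127] [70.32053099 70.90569675 75.21630985 69.26642926] 15.496407491062874
disc [ 443.38923669 -319.04015377   60.        ] (array([ 442.1113506 , -322.41122751,   48.1464965 ]), np.float64(3.6622584620091163))
[ 435.91407678 -327.8336497    88.        ]
```

```bash
python3 -m handwheel '[[4,-2.56,0,0,1],[4,-2.56,0,0,1],[4,-2.56,0,0,1],[4,-2.56,0,0,1],[4,-2.56,0,0,1],[4,-2.56,0,0,1],[4,-2.56,0,0,1],[4,-2.56,0,2.9,1],[0,0,0,0,1],[0,0,0,0,1]]' 20
python3 - <<'E'
from h import *
f=grab_frame("wrist");cv2.imwrite("pics/w1.png",f["image"][:,:,::-1]);print(f["position"],f["attitude"],proj(f,[[444,-321,60],[444,-321,0]]))
E
```

```text
clock: 1.2
ee_pos: [444.7, -320.5, 205.4]
eef_rot: [0.991, 0.136, -0.0, 0.0]
ft_force: [0.2, -0.0, -0.5]
width: 0.998
finger_force: 0.0
[ 512.9128697  -301.25209572  385.20569442] [ 0.79038722 -0.60001134 -0.07458084  0.09855011] [[261.94901032 181.62017296]
 [261.88044328 171.48278827]]
```

View pics/w1.png

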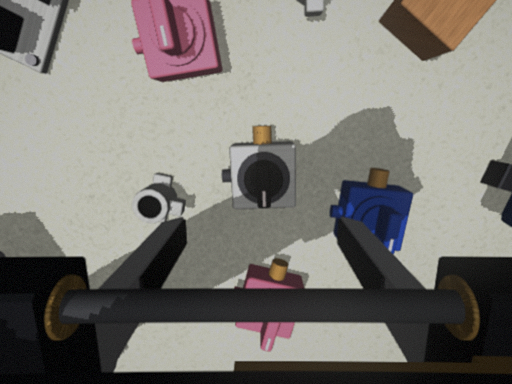

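The wrist view shows the valve straight below at (263,176), with its bar (white line at (264,198)) along the image's vertical, which is tool x. The pink and blue look-alikes sit apart at (175,38), (270,300) and (375,215). A casting is at (152,205), clear of the fingers.

```bash
python3 - <<'E'
from h import *
f=grab_frame("wrist");g=f["image"]
hsv=cv2.cvtColor(g,cv2.COLOR_RGB2HSV)
m=np.zeros(g.shape[:2],np.uint8);m[140:215,236:294]=(g.max(2)<75)[140:215,236:294]
c=max(cv2.findContours(m,0,2)[0],key=cv2.contourArea);e=cv2.minEnclosingCircle(c);print(e,cv2.boundingRect(c))
b=np.zeros_like(m);b[140:215,222:300]=((g.min(2)>85)&(hsv[:,:,1]<40))[140:215,222:300]
r=cv2.minAreaRect(np.argwhere(b)[:,::-1].astype(np.float32));print(r)
x,y,w,h=cv2.boundingRect(c)
for z in(52,55):print(onz(f,(x+w/2-.5,y+h/2-.5),z), onz(f,(x+w-.5,y+h/2),z)[1]-onz(f,(x-.5,y+h/2),z)[1])
print(onz(f,r[0],40))
w=((g.min(2)>110)&(m==0)); w[:178]=0;w[206:]=0;w[:,:255]=0;w[:,273:]=0
q=np.argwhere(w);print(len(q),q.mean(0)[::-1],onz(f,q.mean(0)[::-1],87))
E
```

```text
((261.64422607421875, 179.0944366455078), 28.142601013183594) (238, 151, 51, 57)
((260.5, 177.0), (74.0, 77.0), 90.0)
[ 444.95107161 -322.6897802    52.        ] -54.547152397180355
[ 445.55846424 -322.50587026   55.        ] -54.05605218184439
[ 444.01392433 -320.03210281   40.        ]
41 [263.12195122 198.90243902] [ 432.30257304 -326.16297903   87.        ]
```

```bash
python3 -m handwheel '[[0,0,4,0,1],[0,0,4,0,0.6],[0,0,3.4,0,0.5],[0,0,2,0,0.4],[0,0,1,0,0.35],[0,0,0,0,0.3],[0,0,0,0,0],[0,0,0,0,0],[0,0,0,0,0],[0,0,0,0,0]]' 40
```

```text
clock: 2.3
ee_pos: [444.8, -321.6, 62.3]
eef_rot: [0.991, 0.135, 0.0, 0.001]
ft_force: [-0.6, 0.8, -0.1]
width: 0.271
finger_force: 0.0
```

```bash
python3 -m handwheel '[[0,0,0,0,0],[0,0,0,0,0],[0,0,0,0,0],[0,0,0,0,0]]' 40
```

```text
clock: 2.7
ee_pos: [444.8, -322.2, 62.0]
eef_rot: [0.991, 0.135, 0.0, 0.001]
ft_force: [-0.1, -5.1, -1.0]
width: 0.144
finger_force: 39.9
```

```bash
python3 -m handwheel '[[0,0.05,0,7,0],[0,0,0,7,0],[0,0,0,7,0],[0,0,0,7,0],[0,0,0,7,0],[0,0,0,7,0],[0,0,0,7,0],[0,0,0,7,0],[0,0,0,5,0],[0,0,0,0,0],[0,0,0,0,0]]'; python3 -c "
from h import *
s=read_state();print(s['wrist_torque'],s['joints'][5],np.degrees(R.from_quat(s['eef_rot']).as_euler('zyx')))"
python3 -m handwheel '[[0,0,0,3,0],[0,0,0,2,0],[0,0,0,2,0],[0,0,0,0,0],[0,0,0,0,0],[0,0,0,0,0]]'; python3 -c "
from h import *
s=read_state();print(s['wrist_torque'],s['joints'][5],np.degrees(R.from_quat(s['eef_rot']).as_euler('zyx')))"
```

```text
clock: 3.8
ee_pos: [444.9, -322.0, 61.9]
eef_rot: [0.923, -0.385, 0.0, 0.0]
ft_force: [0.9, -3.1, 1.8]
width: 0.142
finger_force: 39.9
[-0.44856309 -0.12790189  0.17687363] 1.5291955983527283 [4.53447333e+01 3.93673164e-02 1.79958199e+02]
clock: 4.4
ee_pos: [444.9, -322.0, 61.9]
eef_rot: [0.897, -0.441, 0.0, 0.0]
ft_force: [1.4, -2.1, 3.6]
width: 0.15
finger_force: 41.3
[-0.44161855 -0.28714345  0.77491628] 1.6519119517619323 [5.23617923e+01 3.60755657e-02 1.79946806e+02]
```

The torque jumped to 0.77 N m at 68°, so the knob is at its stop. Now I open and lift away.

```bash
python3 -m handwheel '[[0,0,0,0,0.75],[0,0,0,0,0.75],[0,0,0,0,0.75],[0,0,0,0,0.75],[0,0,0,0,0.75],[0,0,0,0,0.75],[0,0,0,0,0.75],[0,0,-1,0,0.75],[0,0,-3,0,0.75],[0,0,-4,0,0.75],[0,0,-4,0,0.75],[0,0,-4,0,0.75],[0,0,0,0,0.75]]'
python3 - <<'E'
from h import *
f=grab_frame("wrist");g=f["image"];u=proj(f,[[444.5,-321,70]])[0].astype(int);print(u)
cv2.imwrite("pics/w2.png",cv2.resize(g[max(u[1]-70,0):u[1]+70,u[0]-90:u[0]+90,::-1],None,fx=3,fy=3))
E
```

```text
clock: 5.7
ee_pos: [447.0, -324.1, 229.3]
eef_rot: [0.897, -0.442, 0.006, 0.002]
ft_force: [0.5, -0.4, 0.3]
width: 0.75
finger_force: 0.0
[261 183]
```

View pics/w2.png

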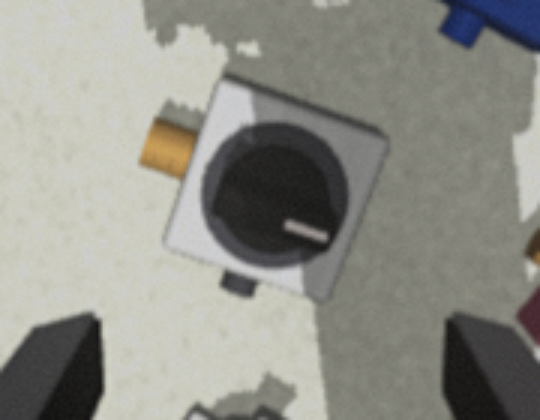

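The vent knob has sprung home: its mark at crop (306,231) is again square with the block and opposite the brass port. Next is the cover knob.

```bash
python3 -m handwheel '[[0,0,0,-8.58,0.75],[0,0,0,-8.58,0.75],[0,0,0,-8.58,0.75],[0,0,0,-8.58,0.75],[0,0,0,-8.58,0.75],[1.07,-4.73,0,0,0.6],[1.07,-4.73,0,0,0.5],[1.07,-4.73,0,0,0.5],[1.07,-4.73,0,0,0.5],[1.07,-4.73,0,0,0.5],[1.07,-4.73,0,0,0.5],[1.07,-4.73,0,0,0.5],[1.07,-4.73,0,0,0.5],[0,0,0,0,0.5],[0,0,0,0,0.5]]'
python3 - <<'E'
from h import *
f=grab_frame("wrist");g=f["image"];cv2.imwrite("pics/w3.png",g[:,:,::-1])
print(proj(f,[[594.3,35.1,142],[594.3,35.1,127],[523.6,6.5,113]]))
E
```

```text
clock: 7.25
ee_pos: [590.9, 38.2, 219.8]
eef_rot: [0.997, -0.082, -0.002, 0.0]
ft_force: [-0.3, 0.0, -0.3]
width: 0.501
finger_force: 0.0
[[264.62259868 192.89901166]
 [264.45516396 188.74445419]
 [303.66683059 247.82398619]]
```

View pics/w3.png

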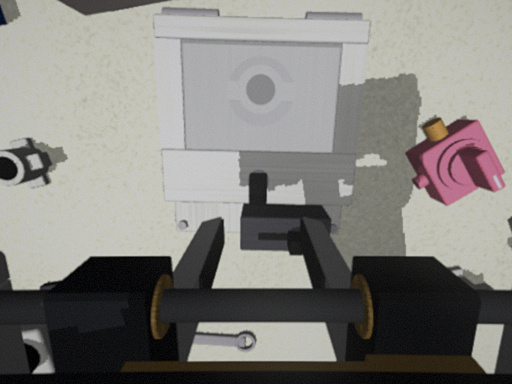

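The wrist view shows the fixture straight in frame: lift knob top at about (258,178), catch block at (285,227), thumb post near (298,242), about 6 px left of my prediction. I refine this numerically.

```bash
python3 - <<'E'
from h import *
f=grab_frame("wrist");g=cv2.cvtColor(f["image"],cv2.COLOR_RGB2GRAY)
m=np.zeros_like(g);m[165:203,240:280]=(g<60)[165:203,240:280]
for y in range(166,203,4): x=np.where(m[y])[0]; print(y,(x.min(),x.max()) if len(x) else 0,end=' ')
m=np.zeros_like(g);m[203:255,285:320]=(g<38)[203:255,285:320]
print();
for y in range(228,255,3): x=np.where(m[y])[0]; print(y,(x.min(),x.max()) if len(x) else 0,end=' ')
print()
e=cv2.Canny(g,40,120)[:215]
L=cv2.HoughLinesP(e,1,np.pi/360,40,minLineLength=60,maxLineGap=8)
for l in L[:,0][:25]:
    if not(150<l[0]<375):continue
    a,b=onz(f,l[:2],90),onz(f,l[2:],90);d=b-a
    print(l,round(np.degrees(np.arctan2(d[1],d[0])),1),a[:2].round(),b[:2].round())
E
```

```text
166 0 170 0 174 (np.int64(249), np.int64(264)) 178 (np.int64(248), np.int64(265)) 182 (np.int64(248), np.int64(265)) 186 (np.int64(249), np.int64(265)) 190 (np.int64(248), np.int64(264)) 194 (np.int64(248), np.int64(264)) 198 (np.int64(248), np.int64(264)) 202 (np.int64(248), np.int64(264)) 
228 (np.int64(299), np.int64(305)) 231 (np.int64(288), np.int64(306)) 234 (np.int64(285), np.int64(308)) 237 (np.int64(285), np.int64(309)) 240 (np.int64(286), np.int64(310)) 243 (np.int64(287), np.int64(311)) 246 (np.int64(287), np.int64(312)) 249 (np.int64(288), np.int64(313)) 252 (np.int64(289), np.int64(315)) 
[159 151 221 151] -99.5 [641. 133.] [631.  72.]
[154  37 364  42] -100.9 [743. 111.] [707. -78.]
[240 150 302 151] -100.6 [629.  53.] [618.  -9.]
[266  19 369  21] -100.9 [741.   8.] [723. -84.]
[252  45 341  48] -101.5 [722.  24.] [706. -57.]
[173 203 247 203] -99.7 [586. 132.] [573.  56.]
[229  16 306  17] -100.3 [749.  40.] [737. -28.]
[162 200 234 201] -100.5 [591. 143.] [577.  69.]
[331 151 338  50] -10.2 [613. -37.] [704. -54.]
[151  15 228  18] -101.3 [761. 109.] [748.  41.]
[178  37 183 150] 169.0 [740.  90.] [638. 109.]
[181  43 185 150] 168.7 [734.  88.] [638. 107.]
```

```bash
python3 - <<'E'
from h import *
f=grab_frame("wrist");s=read_state()
K=onz(f,(256.5,176),138);K2=onz(f,(256.5,190),127);print(K,K2)
r=R.from_quat(s["eef_rot"])
a=r.apply(K-s["ee_pos"],inverse=True);print("knob in tool mm",a,r.apply(K2-s["ee_pos"],inverse=True))
# fit y from knob line, x from cover front edge: bottom edges; hinge bar edge check
th=np.radians(-10.7);x=np.array([np.cos(th),np.sin(th)]);y=np.array([-x[1],x[0]])
for uv in((198,200.5),(210,203),(110+150,151),(259,39.5)): print(uv,((onz(f,uv,92)[:2]-[594.3,35.1])@x).round(1))
E
```

```text
[609.46841963  37.96669499 138.        ] [594.39489831  40.78227861 127.        ]
knob in tool mm [17.88720569 -4.91625315 82.74655917] [ 2.57015328 -5.16528757 93.76765001]
(198, 200.5) -22.1
(210, 203) -24.6
(260, 151) 30.6
(259, 39.5) 132.4
```

```bash
python3 -m handwheel '[[0.3,-0.5,2,1.3,0.5],[0,0,4,0,0.5],[0,0,3,0,0.4],[0,0,1.2,0,0.4],[0,0,0.6,0,0.4],[0,0,0,0,0.4],[0,0,0,0,0.4]]'
python3 - <<'E'
from h import *
f=grab_frame("wrist");g=f["image"];cv2.imwrite("pics/w4.png",g[:,:,::-1])
E
```

```text
clock: 8.1
ee_pos: [596.8, 41.3, 115.3]
eef_rot: [0.995, -0.095, 0.001, 0.0]
ft_force: [-0.2, -0.2, 0.6]
width: 0.399
finger_force: 0.0
```

View pics/w4.png

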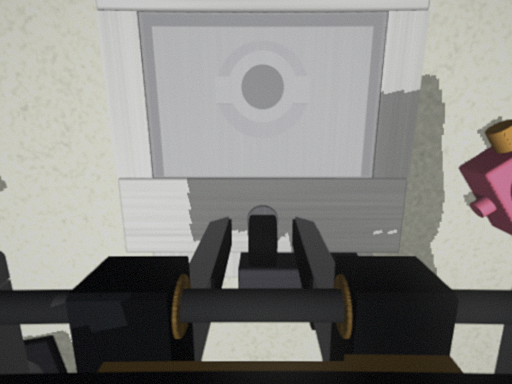

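The knob at (262,240) sits centred between the fingertips at (228,240) and (300,240). I close on it.

```bash
python3 -m handwheel '[[0,0,0.3,0,0],[0,0,0,0,0],[0,0,0,0,0],[0,0,0,0,0],[0,0,0,0,0],[0,0,0,0,0]]' 25
```

```text
clock: 8.75
ee_pos: [595.6, 41.1, 110.7]
eef_rot: [0.996, -0.095, -0.0, 0.001]
ft_force: [-1.9, -4.3, 1.7]
width: 0.168
finger_force: 25.0
```

```bash
python3 -m handwheel '[[0.05,0,-0.2,0,0],[0.05,0,-0.2,0,0],[0.05,0,-0.2,0,0],[0.05,0,-0.2,0,0],[0.05,0,-0.2,0,0],[0,0,0,0,0],[0,0,0,0,0]]'
```

```text
clock: 9.45
ee_pos: [597.5, 40.8, 118.0]
eef_rot: [0.995, -0.095, -0.001, 0.0]
ft_force: [4.6, -4.7, -10.8]
width: 0.171
finger_force: 25.0
```

```bash
python3 -m handwheel '[[0.05,0,-0.2,0,0],[0.05,0,-0.2,0,0],[0,0,0,0,0],[0,0,0,0,0]]'
```

```text
clock: 9.85
ee_pos: [597.4, 40.8, 118.3]
eef_rot: [0.995, -0.095, -0.001, 0.0]
ft_force: [11.8, -5.1, -26.3]
width: 0.166
finger_force: 25.0
```

The cover is caught: it stops hard at 7.5 mm with the force climbing to 26 N. I lower it, let go, and rise.

```bash
python3 -m handwheel '[[-0.1,0,0.3,0,0],[-0.1,0,0.3,0,0],[-0.05,0,0.3,0,0],[-0.05,0,0.3,0,0],[-0.05,0,0.2,0,0],[0,0,0,0,0],[0,0,0,0,0],[0,0,0,0,0.4],[0,0,0,0,0.4],[0,0,0,0,0.4],[0,0,0,0,0.4]]'
python3 -m handwheel '[[0,0,-2,0,0.45],[0,0,-3,0,0.45],[-2,1,0,0,0.45],[-3,2,0,0,0.45],[-1.5,1,0,0,0.45],[0,0,0,0,0.45],[0,0,0,0,0.45]]'
python3 - <<'E'
from h import *
f=grab_frame("wrist");g=f["image"];cv2.imwrite("pics/w5.png",g[:,:,::-1])
th=np.radians(-10.7);M=np.array([[np.cos(th),-np.sin(th)],[np.sin(th),np.cos(th)]])
P=np.array([596,41.])+M@[-65,-40];print(P,proj(f,[[*P,113]]))
E
```

```text
clock: 10.95
ee_pos: [595.6, 42.1, 110.3]
eef_rot: [0.996, -0.095, -0.0, -0.0]
ft_force: [-0.6, -0.0, 0.9]
width: 0.394
finger_force: 0.0
clock: 11.65
ee_pos: [524.7, 14.8, 160.8]
eef_rot: [0.995, -0.095, 0.001, -0.0]
ft_force: [0.3, 0.0, -0.9]
width: 0.454
finger_force: 0.0
[524.70350361  13.76381814] [[263.10800454 207.54306698]]
```

View pics/w5.png

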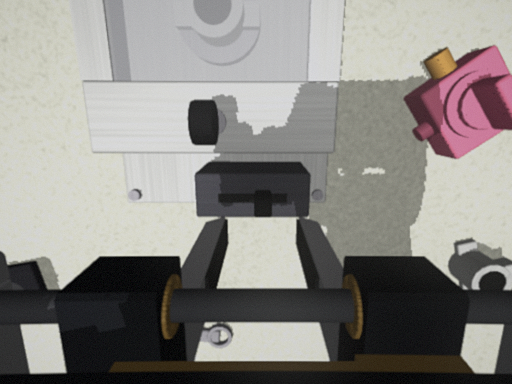

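The thumb post top at (262,203) lies midway between the fingers, as predicted (263,207). I descend, grip it, and slide it left along tool -y.

```bash
python3 -m handwheel '[[0,0,3,0,0.45],[0,0,2,0,0.4],[0,0,1.2,0,0.4],[0,0,0.8,0,0.4],[0,0,0,0,0.4],[0,0,0,0,0],[0,0,0,0,0],[0,0,0,0,0],[0,0,0,0,0],[0,0,0,0,0]]' 30
```

```text
clock: 12.7
ee_pos: [524.8, 14.5, 91.3]
eef_rot: [0.996, -0.095, 0.001, 0.0]
ft_force: [-1.4, -0.4, 3.2]
width: 0.146
finger_force: 30.0
```

```bash
python3 -m handwheel '[[0,-0.4,0,0,0],[0,-0.4,0,0,0],[0,-0.4,0,0,0],[0,-0.4,0,0,0],[0,-0.3,0,0,0],[0,0,0,0,0],[0,0,0,0,0]]';  python3 -m handwheel '[[0,-0.2,0,0,0],[0,-0.1,0,0,0],[0,0,0,0,0],[0,0,0,0,0]]'
```

```text
clock: 13.4
ee_pos: [528.2, 31.8, 91.3]
eef_rot: [0.996, -0.094, 0.0, 0.002]
ft_force: [-3.4, -7.2, 5.9]
width: 0.149
finger_force: 30.0
clock: 13.8
ee_pos: [528.2, 32.0, 91.3]
eef_rot: [0.996, -0.094, -0.0, 0.005]
ft_force: [-5.8, -18.7, 7.3]
width: 0.144
finger_force: 30.0
```

The slide moved 17.9 mm to a hard stop (19 N). I relax, release, and return to the lift knob.

```bash
python3 -m handwheel '[[0,0.2,0,0,0],[0,0,0,0,0.4],[0,0,0,0,0.4],[0,0,0,0,0.4],[0,0,0,0,0.4],[0,0,-2,0,0.45],[0,0,-3,0,0.45],[0,0,-2,0,0.45],[2,-0.7,0,0,0.45],[3,-1,0,0,0.45],[1.4,-0.5,0,0,0.45],[0,0,0,0,0.45],[0,0,0,0,0.45]]'
python3 - <<'E'
from h import *
f=grab_frame("wrist");g=f["image"];cv2.imwrite("pics/w6.png",g[:,:,::-1]);gg=cv2.cvtColor(g,cv2.COLOR_RGB2GRAY)
for y in range(170,225,6):
    x=np.where(gg[y,235:290]<60)[0]+235; print(y,(x.min(),x.max()) if len(x) else 0)
E
```

```text
clock: 15.1
ee_pos: [594.3, 44.2, 159.9]
eef_rot: [0.996, -0.094, -0.001, -0.0]
ft_force: [-0.3, 0.2, -1.3]
width: 0.453
finger_force: 0.0
170 0
176 0
182 0
188 0
194 (np.int64(255), np.int64(276))
200 (np.int64(255), np.int64(276))
206 (np.int64(255), np.int64(277))
212 (np.int64(255), np.int64(276))
218 (np.int64(255), np.int64(276))
224 (np.int64(255), np.int64(276))
```

```bash
python3 -m handwheel '[[0.15,0.25,2,0,0.45],[0,0,2,0,0.4],[0,0,0.9,0,0.4],[0,0,0,0,0.4],[0,0,0,0,0],[0,0,0,0,0],[0,0,0,0,0],[0,0,0,0,0],[0,0,0,0,0]]' 30
python3 -m handwheel '[[0.05,0,-0.2,0,0],[0.05,0,-0.2,0,0],[0.1,0,-0.4,0,0],[0.1,0,-0.4,0,0],[0.2,0,-0.4,0,0],[0.2,0,-0.4,0,0],[0,0,0,0,0]]'
```

```text
clock: 16.05
ee_pos: [596.6, 40.9, 112.5]
eef_rot: [0.996, -0.095, 0.001, 0.0]
ft_force: [-1.2, -1.6, 4.4]
width: 0.172
finger_force: 30.0
clock: 16.75
ee_pos: [602.2, 39.8, 130.8]
eef_rot: [0.996, -0.095, -0.001, 0.0]
ft_force: [1.2, -0.7, -5.7]
width: 0.166
finger_force: 30.0
```

The cover is free (5.7 N at 18 mm). I follow the arc up.

```bash
python3 -m handwheel '[[0.36,0,-0.76,0,0],[0.4,0,-0.74,0,0],[0.43,0,-0.7,0,0],[0.46,0,-0.67,0,0],[0.5,0,-0.65,0,0],[0.53,0,-0.62,0,0],[0.56,0,-0.59,0,0],[0.59,0,-0.56,0,0],[0,0,0,0,0]]'
python3 -m handwheel '[[0.62,0,-0.53,0,0],[0.65,0,-0.5,0,0],[0.67,0,-0.46,0,0],[0.7,0,-0.43,0,0],[0.72,0,-0.38,0,0],[0.73,0,-0.36,0,0],[0.5,0,-0.22,0,0],[0.51,0,-0.19,0,0],[0,0,0,0,0],[0,0,0,0,0],[0,0,0,0,0],[0,0,0,0,0]]'
python3 - <<'E'
from h import *
a=grab_frame("side")["image"];b=grab_frame("wrist")["image"]
cv2.imwrite("pics/end.png",np.vstack([cv2.resize(a[120:330,130:410,::-1],(760,570))]));s=read_state();print(s["ee_pos"],s["ft_force"],abs(s["qvel"]).max())
E
```

```text
clock: 17.65
ee_pos: [641.6, 32.2, 185.4]
eef_rot: [0.996, -0.095, 0.001, 0.0]
ft_force: [-0.7, -2.3, -4.9]
width: 0.17
finger_force: 30.0
clock: 18.85
ee_pos: [690.8, 22.8, 215.1]
eef_rot: [0.996, -0.095, 0.001, 0.0]
ft_force: [-0.1, -4.8, -8.5]
width: 0.167
finger_force: 30.0
[690.76061292  22.81120799 215.14460586] [-0.19425249 -3.38690201 -8.04395788] 0.00170037844403707
```

View pics/end.png

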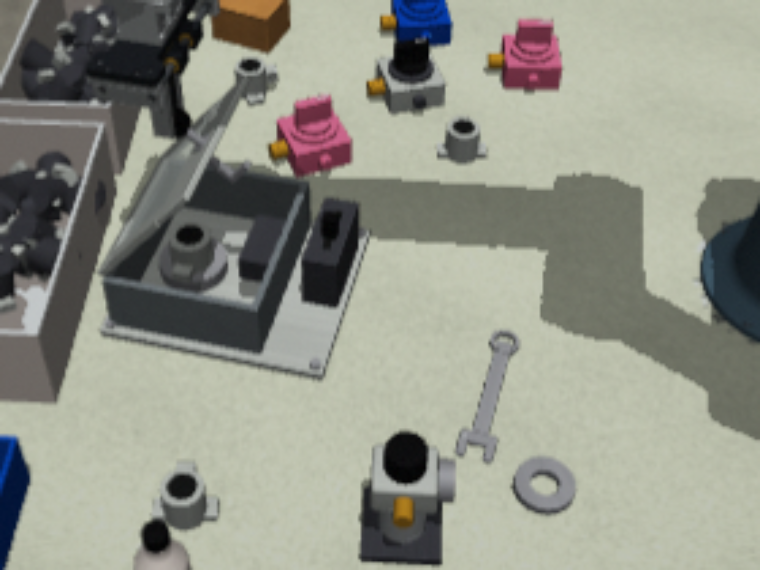

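The side view shows the cover at about 54°, held by the fingers at (175,115). The catch slide is moved over at (330,220), the vent valve is at home, and the loose things are where they were.

```bash
python3 -c "
from plant import *
print(close_job())"
```

```text
the job is handed in; nothing more can be done
None
```

The job is handed in: I vented the fixture and the knob sprang back, a tug showed the cover was caught, the catch slide went fully left to free it, and the cover is held at rest at about 54° with nothing around it disturbed.

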